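Feed, lock and rivet a clasp leaf on the hand press

TASK

Set the rivet in the brass clasp leaf that lies in the feed slide of the little hand press: swing the cam lever forward to its stop so that the cam's low side frees the slide, push the slide fully home under the press by its upright plate, and swing the lever back to its stop to lock it. Then press the plunger down until the punch bears firmly on the rivet, and let it spring back up. Only push and press: the leaf stays in its nest and the things standing around stay where they are.

Things in the scene. Friction and masses are not known exactly. Their poses are not given: they have to be found in the camera images.
- cam (a joint): Cam hinge, upright axis, rad. 0 = lever at its rear stop, locked: the cam plate's round high side stands in a scallop of the slide's edge (up to 0.5 still locks). 1.571 = lever at its front stop, released: the flat low side faces the slide (1.45 suffices). Grows anticlockwise seen from above. Starts between 0 and 0.25; about 2 N at the knob turns it; stays where left.
- slide (a joint): Feed slide travel, m. 0 = drawn back (start), 0.050 = fully home at a solid stop, the rivet under the punch. Friction about 2 N, no spring. While the cam's high side engages, the slide cannot move; away from 0 and 0.050 the cam cannot be turned to its high side.
- press_plunger (a joint): Press plunger, m. 0 = up, grows downward; a spring (500 N/m, and 1.3 N friction) returns it. With the slide home the punch meets the rivet at about 0.010 and goes no further, some 7 N at the top to get there; bare stroke 0.016.
- fixture: Grey steel base plate, 190 x 96 x 8 mm, fixed on the bench. Origin on the bench under the slide's centre line, level with the cam pivot; x = feed direction, toward the press. In its frame the plate spans x -100 to 90, y -62 to 34 mm; keepers, lever stops and cam hub reach 26 mm up; plunger axis at x 108, y 0; press frame at x 116 to 171 mm, 18 wide, 87 high.
- cam_pivot (a point): Point on the cam's axis, 40 mm above the bench, at x 0, y -32.5 mm in the fixture's frame.
- lever_knob (a point): Centre of the black upright knob at the lever's end, 40 mm above the bench; 16 mm thick, spanning 23 to 58 mm above the bench, 60 mm from the pivot. The flat lever lies 16 to 23 mm above the bench. From the pivot the knob lies at -140 degrees (locked) or -50 degrees (released) from the fixture's x axis.
- push_plate (a point): Centre of the rear face of the slide's upright push plate, 40 mm above the bench; plate 26 mm wide, 6 mm thick, top 51 mm above the bench. Push this face along the fixture's +x.
- plunger_top (a point): Top end of the press's upright plunger rod, a plain rod 8 mm thick, 135 mm above the bench when up. Press straight down here.
- nest (a point): Point on the nest's floor in the slide, 26.5 mm above the bench, under the rivet; axes like the fixture's. It moves with the slide and is under the plunger when home.
- leaf: Loose brass clasp leaf, 48 x 12 x 2.5 mm, lying in the slide's nest with 2.5 mm lips all round; a steel rivet 4 mm thick stands 4.2 mm up from it, 19 mm ahead of the origin. Origin: centre of its underside, x along its length. It rides with the slide and is not to be taken out.
- loupe: Bystander: black eye loupe, 34 mm wide, 30 mm high, standing near the press. Origin: centre of its underside. Leave it alone.
- jar: Bystander: small jar with a white screw lid, 42 mm wide, 58 mm high, standing beside the slide. Origin: centre of its underside. Leave it alone.
- tweezers: Bystander: fine steel tweezers, 90 mm long, lying behind the push plate. Origin: centre of its underside. Leave it alone.
- puffer: Bystander: rubber air puffer, 88 mm long, 42 mm thick, lying on the bench. Origin: centre of its underside. Leave it alone.
- dial: Bystander: brass dial holder with a white dial, 41 mm wide, 6 mm high, lying on the bench. Origin: centre of its underside. Leave it alone.
- block: Bystander: black steel bench block, 44 x 66 x 22 mm, lying on the bench. Origin: centre of its underside. Leave it alone.
- swabs: Bystander: clear beaker of cotton swabs, 42 mm wide, 69 mm high. Origin: centre of its underside. Leave it alone.

How it is judged:
On the way, in this order (a step that is already met when the one before it is completed fails the run):
1. the cam is turned to its low side (released) (value of joint cam above 1.45 rad and value of joint slide below 0.005 m), for 0.1 s.
2. the slide is pushed fully home (value of joint slide above 0.048 m and value of joint cam above 1.2 rad), for 0.1 s.
3. the cam is turned back and locks the slide (value of joint slide above 0.048 m and value of joint cam below 0.3 rad), for 0.1 s.
4. the punch is pressed on the rivet (all of step 3 and value of joint press_plunger above 0.008 m and contact force between leaf and anything else above 3 N), for 0.1 s.
At the end, for the whole second after the job is handed in: The slide is within 2 mm of fully home (joint above 0.048), the cam is locked (below 0.3 rad), the plunger is back up (below 4 mm), and the leaf lies at rest in its nest (within 5 mm sideways and lengthways, not lifted 6 mm) (all of step 3 and value of joint press_plunger below 0.004 m and not (z of leaf in the frame of nest above 0.006 m or y of leaf in the frame of nest above 0.005 m or y of leaf in the frame of nest below -0.005 m or x of leaf in the frame of nest above -0.014 m or x of leaf in the frame of nest below -0.024 m) and linear speed of leaf below 0.02 m/s); the robot touches nothing.
It fails at once if the leaf is lifted or pushed out of its nest (z of leaf in the frame of nest above 0.006 m or y of leaf in the frame of nest above 0.005 m or y of leaf in the frame of nest below -0.005 m or x of leaf in the frame of nest above -0.014 m or x of leaf in the frame of nest below -0.024 m).
It fails at once if the slide is forced along while the cam is not at its low side (value of joint slide between 0.006 and 0.044 m and value of joint cam below 1.1 rad).
It fails at once if a bystander is moved more than 20 mm (distance of any of loupe, jar, tweezers, puffer, dial, block, swabs from where it was at the start of the episode above 0.02 m).
It also fails if it takes over 64 s, if anything falls off the work surface, if the arm or the gripper's body presses on something with over 40 N, if the wrist force passes 120 N, or if a joint passes its speed limit or range.

ROBOT

A 7-joint arm with a two-finger parallel gripper is mounted at the origin on a cart in front of the work surface, level with it; the furniture and walls round the work are solid. World frame = base frame: x ahead of the robot, y to its left, z up, the work surface at z = 0. Lengths are in m, angles in rad, forces in N, time in s.
With the tool pointing down it reaches from about 0.4 to 0.9 m from the base axis. Payload 5.5 kg.
Tool frame: the origin (TCP) lies midway between the tips of the shut fingers; the grasp point (between the pads) lies 19 mm behind it (manip.grip_depth is the distance from the TCP to the grasp point, in m); z points along the fingers, y is the line along which they close (so a half turn about z gives the same grasp; the last joint's range is limited). The gripper opens to 92 mm and grips with 3 to 60 N. Pads are 19 mm wide; open, the fingers measure 130 mm over their backs; the gripper's body (75 mm by 190 mm) begins 47 mm behind the grasp point.
Start: joints at [1.464, 0.501, -0.427, 1.55, 0.221, 1.138, -0.21], TCP at [0.235, -0.606, 0.227] pointing down, gripper open.
Joint ranges: [-2.88, 2.88], [-0.31, 2.03], [-1.54, 1.56], [0.2, 2.42], [-1.41, 4.55], [0.19, 2.02], [-2.57, 2.57]. Speed limits (rad/s): [2.57, 2.57, 3.14, 3.14, 3.14, 3.14, 3.14].

INTERFACE

Orientations are given as a unit quaternion [x, y, z, w].
In Python, from bench import manip, effector, viewer gives the robot as it stands. Calls block until the motion is done:
- manip.move_pose(position, orientation): joint-space move of the TCP to a pose.
- manip.servo_line(position, ori=None, vel=0.15): straight line of the TCP; ori=None keeps the orientation; vel is the mean speed in m/s.
- manip.movej(angles): joint-space move.
- effector.open_jaws() and effector.close(f_grip=None): open the fingers fully, or close them until they stop; f_grip is the grip in N (None keeps the last).
- manip.sleep(seconds).
- manip.solve_ik(position, orientation): joint angles nearest the present ones, or None.
- viewer.get_image(name): name is "side" or "top"; returns the picture (420x560x3 uint8, red, green, blue); there is no depth.
- viewer.get_calibration(name): a dict with "vfov" (degrees; the focal length in pixels is half the picture's height over the tangent of half this angle, whatever the lens; pixels are square), "cx", "cy" (the principal point, pixels), "eye" and "attitude" of the camera in the world. Camera axes: x right, y down, z forward; pixel columns grow to the right and rows downward; lengths in m; the calibration is good to about 2 mm. A picture is of the moment at which its call begins. get_calibration takes no time and is no camera call.
A pose or a line that the arm cannot do raises manip.PlanningError and nothing moves.
- manip.hand_in(): hands the job in; it is judged then, once.
Readings, each from a call of its own:
- manip.current_clock(): time.
- manip.current_q(): joint angles.
- manip.current_joint_velocities(): joint speeds.
- manip.current_tau(): joint torques, N m.
- manip.current_tool_pos(): TCP position.
- manip.current_tcp_rot(): TCP orientation.
- manip.current_force(): force on the tool from outside, world axes, zero at the start.
- manip.current_wrist_torque(): the same for the moment, N m.
- manip.current_finger_gap(): finger opening in m.
- manip.current_gripper_force(): force on a finger pad.
Only numpy, scipy, OpenCV 4.12 (cv2) and the standard library are available. Lean on these libraries where they do the work, as an engineer would, in place of code of your own. Each camera call takes 0.05 s, during which the arm holds its last target. There are 200 camera calls.

## Working session

There is one attempt and no reset: what is moved stays moved. The work goes in short steps, each a Python script; the robot and the scene stay as the last script left them, time stands still between calls to the robot, and variables do not carry over. Pictures are saved under pics/ and viewed, at most 10 in all, crops included, and the job is handed in when it is done.

```bash
ls; mkdir -p pics; python3 - <<'E'
from bench import manip, effector, viewer
import cv2
for n in("side","top"):
    im=viewer.get_image(n); cv2.imwrite(f"pics/{n}0.png",im[:,:,::-1]); print(n,viewer.get_calibration(n))
print(manip.current_clock(),manip.current_tool_pos(),manip.current_tcp_rot())
E
```

```text
pics
side {'vfov': 45.608895582817134, 'cx': 281.09669763274854, 'cy': 212.29225436849, 'eye': array([ 0.1362267 , -0.47382267,  0.56201943]), 'attitude': array([ 0.83984295, -0.18758   ,  0.12147264, -0.4946938 ])}
top {'vfov': 55.156030021058235, 'cx': 278.5992776689926, 'cy': 211.35221822029484, 'eye': array([0.3682013 , 0.23634897, 1.02203097]), 'attitude': array([-0.70433778,  0.70714618, -0.0429522 ,  0.0448072 ])}
0.1 [ 0.23461739 -0.60549501  0.22575283] [ 9.82953552e-01  1.83851905e-01 -1.44762354e-04 -8.78343228e-04]
```

View pics/side0.png

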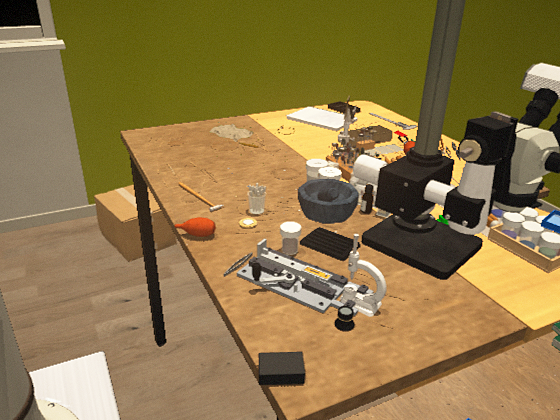

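View pics/top0.png

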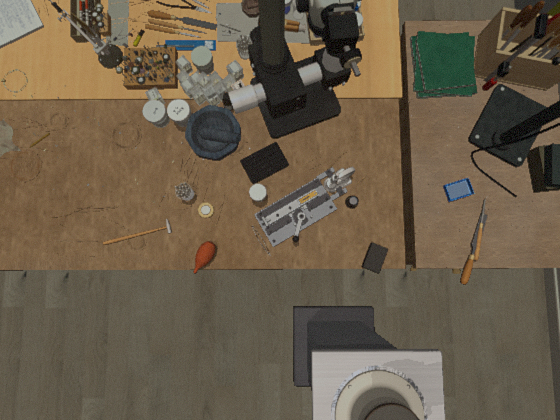

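The scene: the fixture is at about (305,210) in top and (310,280) in side, with the loupe to the right of the press and the jar behind it. Next I'll crop for pixel accuracy.

```bash
cat > h.py <<'E'
import numpy as np, cv2
from scipy.spatial.transform import Rotation as R
from bench import manip, effector, viewer
def ray(n,u,v):
    c=viewer.get_calibration(n); f=210/np.tan(np.radians(c['vfov']/2))
    d=R.from_quat(c['attitude']).apply([(u-c['cx'])/f,(v-c['cy'])/f,1]); return c['eye'],d/np.linalg.norm(d)
def onz(n,u,v,z):
    e,d=ray(n,u,v); return e+d*(z-e[2])/d[2]
def tri(a,b):
    (e1,d1),(e2,d2)=ray('side',*a),ray('top',*b)
    s=np.linalg.lstsq(np.c_[d1,-d2],e2-e1,rcond=None)[0]; p,q=e1+s[0]*d1,e2+s[1]*d2
    return (p+q)/2,np.linalg.norm(p-q)
def proj(n,P):
    c=viewer.get_calibration(n); f=210/np.tan(np.radians(c['vfov']/2))
    p=R.from_quat(c['attitude']).inv().apply(np.array(P)-c['eye']); return p[0]/p[2]*f+c['cx'],p[1]/p[2]*f+c['cy']
def crop(n,u,v,w,h,k,name):
    im=viewer.get_image(n)[v:v+h,u:u+w,::-1]; cv2.imwrite(name,cv2.resize(im,None,fx=k,fy=k,interpolation=cv2.INTER_CUBIC))
E
python3 -c "
from h import *
crop('side',220,225,180,115,4.4,'pics/s1.png'); crop('top',235,155,140,100,5.6,'pics/t1.png')
for p in [(0,0),(559,0),(0,419)]: print(onz('top',*p,0))"
```

```text
[1.08415401 1.00200029 0.        ]
[ 1.07527212 -0.53050296  0.        ]
[-0.00594962  0.91242605  0.        ]
```

View pics/s1.png

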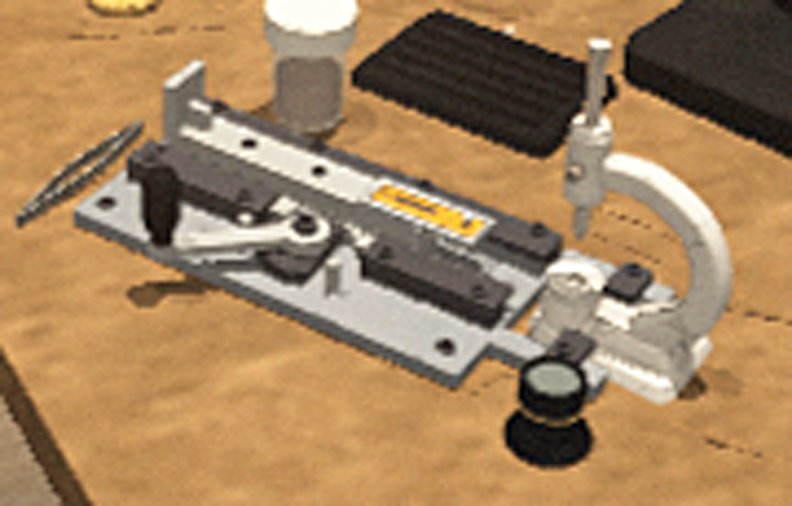

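View pics/t1.png

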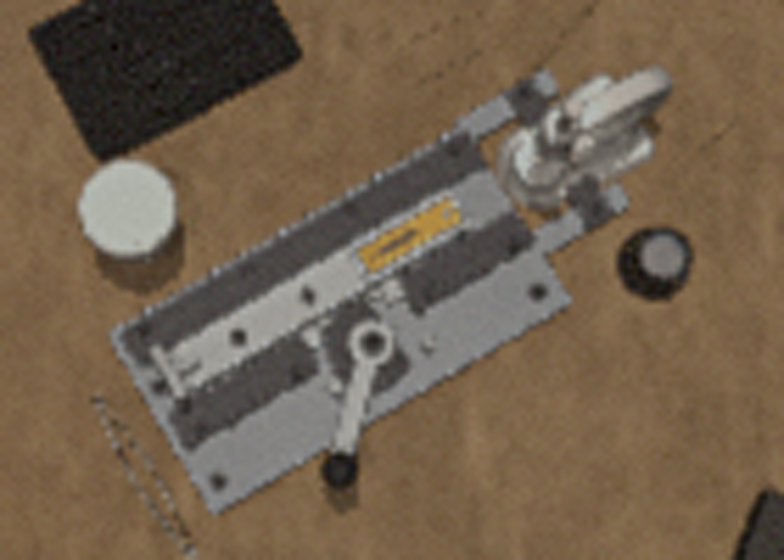

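Side crop: plunger tip (598,43), knob top (158,170), push-plate top corners (165,80) and (203,62), hub (312,226), plate corners (75,222) and (458,386). Top crop: plate corners (112,332), (217,512), (572,298), knob (342,463), hub (372,343), plunger top (565,118), push-plate top edge (155,350)-(182,395).

```bash
cat > m.py <<'E'
from h import *
s=lambda x,y:(220+(x+.5)/4.4-.5,225+(y+.5)/4.4-.5)
t=lambda x,y:(235+(x+.5)/5.6-.5,155+(y+.5)/5.6-.5)
np.set_printoptions(precision=4,suppress=True)
C=[onz('top',*t(*p),.008) for p in [(112,332),(217,512),(572,298)]]
S=[onz('side',*s(*p),.008) for p in [(75,215),(458,380)]]
print('top corners',C,'side',S)
ex=C[2]-C[1]; print('L',np.linalg.norm(ex),'W',np.linalg.norm(C[0]-C[1]))
yaw=np.arctan2(ex[1],ex[0]); ey=C[0]-C[1]; print(np.degrees(yaw),np.degrees(np.arctan2(ey[1],ey[0]))-90)
for n,a,b in [('plunger',s(598,43),t(565,118)),('knobtop',s(158,170),t(342,463)),('hub',s(312,224),t(372,343)),('pp',s(184,70),t(168,372)),
  ('kc1',s(75,215),t(217,512)),('kc2',s(458,380),t(572,298)),('loupe',s(552,378),t(663,256)),('jar',s(310,10),t(128,205))]:
    print(n,*tri(a,b))
E
python3 m.py
```

```text
top corners [array([0.4886, 0.2998, 0.008 ]), array([0.407 , 0.2523, 0.008 ]), array([0.5033, 0.0909, 0.008 ])] side [array([0.4044, 0.2493, 0.008 ]), array([0.4995, 0.0875, 0.008 ])]
L 0.18797305480447285 W 0.09438355418932165
-59.19179856898985 -59.81858957241946
plunger [0.5618 0.1089 0.1324] 0.00440496637666304
knobtop [0.4238 0.1987 0.0578] 0.0041462548204524215
hub [0.4823 0.1823 0.0241] 0.002307665438443153
pp [0.4658 0.2727 0.0519] 0.00013598169484700345
kc1 [0.4064 0.2526 0.0053] 0.0014202036295210788
kc2 [0.5028 0.0908 0.0045] 0.002043187669693468
loupe [0.5189 0.053  0.0285] 0.0007268189858573419
jar [0.5374 0.2905 0.0558] 0.0023602359637297002
```

```bash
cat > f.py <<'E'
from h import *
from scipy.optimize import least_squares
L=np.array([[-100,-62],[90,-62],[-100,34],[0,-32.5],[108,0]])/1e3
W=np.array([[.4057,.2508],[.5014,.0892],[.4886,.2998],[.4823,.1823],[.5618,.1089]])
rot=lambda a:np.array([[np.cos(a),-np.sin(a)],[np.sin(a),np.cos(a)]])
fit=least_squares(lambda p:(L@rot(p[2]).T+p[:2]-W).ravel(),[.51,.198,-1.03])
O,A=fit.x[:2],fit.x[2]
def w(x,y,z): return np.r_[rot(A)@[x/1e3,y/1e3]+O,z/1e3]
def fx(P): return rot(A).T@(np.array(P)[:2]-O)*1e3
def quat(s=1):
    y=s*np.r_[rot(A)[:,0],0]; z=np.array([0,0,-1.]); return R.from_matrix(np.c_[np.cross(y,z),y,z]).as_quat()
def knob(cam): a=np.radians(-140)+cam; return 60*np.cos(a),-32.5+60*np.sin(a)
def F(): return rot(A).T@np.array(manip.current_force())[:2], manip.current_force()[2]
E
python3 - <<'E'
from f import *
np.set_printoptions(precision=4,suppress=True)
print(O,np.degrees(A),'res mm',(fit.fun.reshape(-1,2)*1e3).round(1))
for n,p in dict(knob=[.4238,.1987],pp=[.4658,.2727],loupe=[.5189,.053],jar=[.5374,.2905]).items(): print(n,fx(p))
k=fx([.4238,.1987]); print('cam',np.arctan2(k[1]+32.5,k[0])+np.radians(140),np.hypot(k[0],k[1]+32.5))
for s in(1,-1):
  for p in [(-85,-72,32),(-85,-72,120),(10,-95,32),(72,-78,32),(-120,0,32),(-55,0,32),(108,0,122),(108,0,180)]:
    q=manip.solve_ik(w(*p),quat(s)); print(s,p,None if q is None else np.array(q))
E
```

```text
[0.5092 0.1984] -59.33496763562169 res mm [[-0.8  1.9]
 [ 0.4  0.1]
 [-1.1  1.9]
 [-1.  -0.5]
 [ 2.5 -3.4]]
knob [-43.8748 -73.3129]
pp [-86.1062   0.5553]
loupe [129.9538 -65.8209]
jar [-64.8998  71.2214]
cam 0.0511266802946162 59.922361526167904
1 (-85, -72, 32) [ 0.      0.5684 -0.7016  2.123   0.6057  0.6565 -2.1561]
1 (-85, -72, 120) [-0.2145  0.3262 -0.4265  2.0893  0.1931  0.7629 -1.7969]
1 (10, -95, 32) [ 0.3345  0.6146 -0.8564  2.1478  0.7384  0.7039 -2.0633]
1 (72, -78, 32) [ 0.3856  0.6311 -0.7881  2.0711  0.6882  0.7191 -1.8859]
1 (-120, 0, 32) [-0.0904  0.669  -0.7058  1.9486  0.6273  0.7552 -2.2009]
1 (-55, 0, 32) [ 0.0656  0.6888 -0.7555  1.9471  0.6718  0.7756 -2.1151]
1 (108, 0, 122) [ 0.5098  0.6959 -1.0193  1.8204  0.6907  1.0297 -1.8233]
1 (108, 0, 180) [ 0.6076  0.6977 -1.1905  1.7757  0.7046  1.1708 -1.8377]
-1 (-85, -72, 32) [ 0.3923  0.9807 -1.3064  2.1133  1.1443  1.0778  0.5746]
-1 (-85, -72, 120) [ 0.4213  0.6903 -1.2977  2.0729  0.8019  1.0221  0.8105]
-1 (10, -95, 32) [ 0.6134  0.963  -1.3061  2.1414  1.1395  1.0596  0.7758]
-1 (72, -78, 32) [ 0.7008  1.0106 -1.307   2.0633  1.1523  1.1086  0.9197]
-1 (-120, 0, 32) [ 0.2591  1.0763 -1.3082  1.9391  1.1697  1.1766  0.5738]
-1 (-55, 0, 32) [ 0.3794  1.0766 -1.3082  1.9386  1.1698  1.1768  0.6944]
-1 (108, 0, 122) [ 0.6424  0.9019 -1.3043  1.817   0.9415  1.2116  1.1425]
-1 (108, 0, 180) [ 0.6523  0.7806 -1.3012  1.7746  0.8007  1.2373  1.2329]
```

```bash
python3 - <<'E'
from f import *
np.set_printoptions(precision=2,suppress=True)
q=quat(-1); effector.close(10)
manip.move_pose(w(-98,-72,170),q); print(manip.current_clock(),F())
manip.servo_line(w(-98,-72,34),q,vel=.15); print(manip.current_clock(),F())
def go(c,d):
    k=knob(c); manip.servo_line(w(k[0]-d,k[1],34),q,vel=.06)
    f=F(); print(round(c,2),manip.current_clock(),fx(manip.current_tool_pos()),*f); return f[0]
for c in (0.05,.25,.5,.75,1.,1.2,1.4):
    if np.linalg.norm(go(c,27))>30: break
crop('top',235,155,140,100,5.6,'pics/t2.png')
E
```

```text
4.6833 (array([-0.23,  1.04]), np.float64(-0.09980281632215181))
5.7417 (array([-0.35,  0.45]), np.float64(0.8744744504934711))
0.05 6.3417 [-70.5 -73.3] [ 0.44 -0.3 ] 0.33730448838358157
0.25 6.6917 [-61.68 -81.95] [-1.01 -0.89] -0.8122982914464733
0.5 7.0917 [-48.39 -88.31] [-0.56  0.21] 0.6109162512110194
0.75 7.4917 [-33.44 -91.59] [ 0.09 -0.63] -0.5911664113586227
1.0 7.8917 [-18.44 -91.73] [0.28 0.12] -0.27064196159536025
1.2 8.2417 [ -6.92 -89.02] [0.25 0.68] -0.11129027532389858
1.4 8.5917 [  3.9  -83.95] [ 0.37 -0.05] -0.6188932458546896
```

View pics/t2.png

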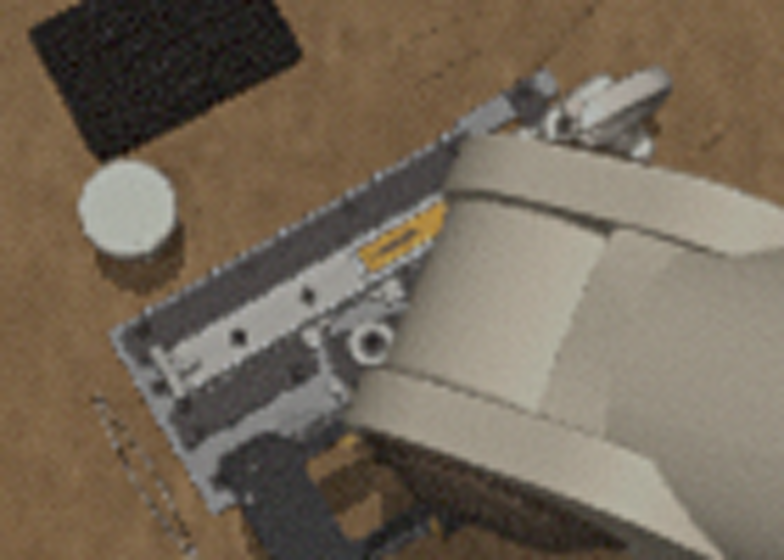

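The top view is blocked by the arm. The old lever line seems clear, so I'll check the side view.

```bash
python3 -c "
from h import *
crop('side',200,190,200,150,4,'pics/s2.png')"
```

```text
(no output)
```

View pics/s2.png

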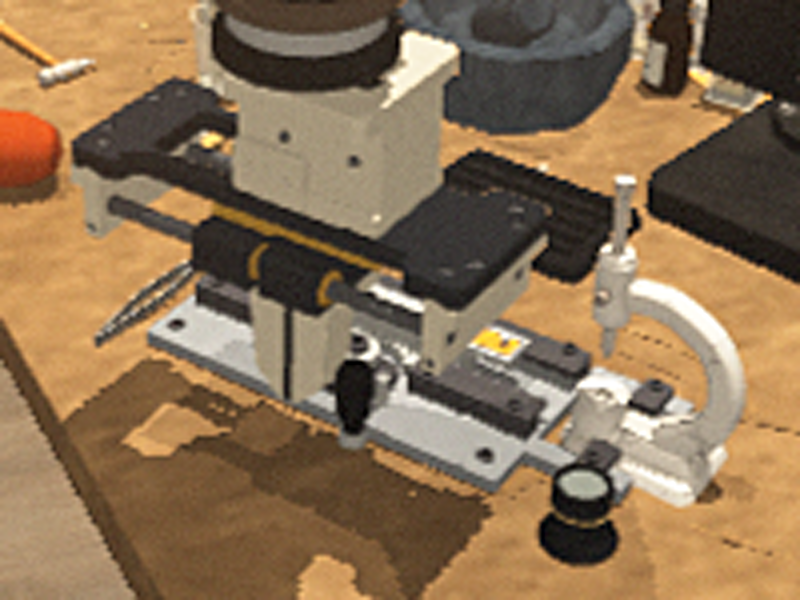

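The knob (355,390 in the crop) is leading the fingers and turning as intended. I'll continue to the stop.

```bash
python3 - <<'E'
from f import *
np.set_printoptions(precision=2,suppress=True)
q=quat(-1)
k=fx(onz('side',200+355/4,190+363/4,.058)); print('knob',k,'cam',np.arctan2(k[1]+32.5,k[0])+np.radians(140))
k=knob(1.57)
for d in range(27,9,-1):
    manip.servo_line(w(k[0]-d,k[1]-1,34),q,vel=.04); f=F(); print(d,manip.current_clock(),fx(manip.current_tool_pos()),*f)
    if f[0][0]<-9: break
E
```

```text
knob [ 30.81 -84.58] cam 1.406825087423029
27 9.0833 [ 11.96 -79.17] [1.2  0.32] -0.4551114797654832
26 9.3333 [ 12.25 -79.28] [-0.49 -0.07] -0.2376906380046258
25 9.5833 [ 12.48 -79.29] [-5.15  0.91] -1.6158466069369366
24 9.8333 [ 12.57 -79.27] [-7.05  0.74] -1.6160902489914466
23 10.0833 [ 12.67 -79.26] [-8.76  1.06] -1.6115469041674546
22 10.3333 [ 12.74 -79.26] [-9.89  0.14] -1.196427995537482
```

Stop reached: contact is solid at the expected 26 mm offset. Now the slide.

```bash
python3 - <<'E'
from f import *
np.set_printoptions(precision=2,suppress=True)
q=quat(-1); manip.sleep(.2)
manip.servo_line(w(0,-80,34),q,vel=.1); manip.servo_line(w(0,-80,90),q,vel=.2)
manip.servo_line(w(-128,0,90),q,vel=.2); manip.servo_line(w(-128,0,33),q,vel=.15)
print(manip.current_clock(),F())
for x in [-110,-104,-98,-92,-85,-78,-71,-65,-60,-58,-56,-54,-52,-50,-48,-46]:
    manip.servo_line(w(x,0,33),q,vel=.05); f=F(); p=fx(manip.current_tool_pos()); print(x,manip.current_clock(),p,*f)
    if f[0][0]<-12 or (x>-98 and x-p[0]>8): break
manip.sleep(.3)
E
```

```text
12.725 (array([-1.23, -0.09]), np.float64(0.25695592243745435))
-110 13.2333 [-109.45    0.16] [0.61 0.28] -0.7068982277183234
-104 13.5 [-103.75    0.03] [0.86 0.55] -0.3154346887603962
-98 13.7667 [-97.45  -0.06] [-0.07  0.71] 0.44840563790199794
-92 14.0333 [-91.16  -0.05] [-0.28  0.46] 0.4153063195624569
-85 14.325 [-84.07   0.01] [-0.04 -0.35] -0.4315417941267876
-78 14.6167 [-77.1    0.03] [-0.26  0.26] -0.8356697400160836
-71 14.9083 [-70.16   0.02] [0.42 0.5 ] -0.31626035181520423
-65 15.175 [-64.18  -0.04] [0.13 0.26] 0.7397429408149584
-60 15.425 [-59.29   0.02] [-0.85 -0.09] -0.6830491153292475
-58 15.675 [-57.83  -0.  ] [-0.26 -1.08] -1.2015914863049735
-56 15.925 [-56.05  -0.03] [-1.63 -0.06] -0.036501836983668184
-54 16.175 [-55.94  -0.03] [-5.29  0.18] -1.8961697866224254
-52 16.425 [-55.91  -0.02] [-8.79 -0.23] -1.8402815875458287
-50 16.675 [-55.8   -0.06] [-11.29  -0.01] -2.7922524454790016
-48 16.925 [-55.76  -0.05] [-15.06  -0.29] -2.828287961348313
```

Home: solid at -56, 50 mm of travel as expected. Now the lever goes back.

```bash
python3 - <<'E'
from f import *
np.set_printoptions(precision=2,suppress=True)
q=quat(-1)
manip.servo_line(w(-80,0,34),q,vel=.1); manip.servo_line(w(-80,0,95),q,vel=.2)
manip.servo_line(w(84,-80,95),q,vel=.2); manip.servo_line(w(84,-80,34),q,vel=.15)
print(manip.current_clock(),F())
def go(x,y):
    manip.servo_line(w(x,y,34),q,vel=.06); f=F(); p=fx(manip.current_tool_pos()); print(round(x),manip.current_clock(),p,*f); return f[0]
for c in (1.5,1.25,1.,.75,.5,.3,.15):
    k=knob(c)
    if np.linalg.norm(go(k[0]+26,k[1]))>25: break
else:
    k=knob(0)
    for d in range(29,9,-1):
        if go(k[0]+d,k[1]-1)[0]>9: break
E
```

```text
19.7667 (array([0.32, 0.93]), np.float64(-0.38278953634720203))
61 20.3 [ 60.72 -80.73] [-0.2   0.26] -0.23182515300305762
48 20.7 [ 47.59 -88.25] [-0.21 -0.14] -0.030236125847131205
34 21.1 [ 32.78 -91.56] [0.14 0.05] -0.16680054271301323
19 21.5 [ 17.59 -91.6 ] [0.35 0.63] -0.5518823154792181
4 21.9 [  3.18 -87.85] [0.28 0.07] -0.7789925195686231
-7 22.25 [ -7.35 -82.39] [-0.35  0.39] 0.053015844651587526
-14 22.55 [-14.33 -76.91] [-0.02  0.31] -0.7637967012635635
-17 22.8083 [-17.23 -71.37] [0.86 0.59] -0.019024566525853163
-18 23.0583 [-17.58 -71.52] [2.57 2.02] -0.40508385524769264
-19 23.3083 [-18.11 -71.32] [4.55 3.14] -1.2962107196132497
-20 23.5583 [-18.87 -71.19] [5.33 3.46] -0.8399752114532515
-21 23.8083 [-19.68 -70.96] [5.16 2.63] -0.5481406801452194
-22 24.0583 [-20.45 -70.77] [5.08 4.33] -1.01466048091002
-23 24.3083 [-21.19 -70.63] [6.11 4.79] -0.6347490128265612
-24 24.5583 [-21.92 -70.45] [6.57 4.87] -1.7739513302808296
-25 24.8083 [-22.37 -70.27] [7.3  5.45] -1.8866271168861204
-26 25.0583 [-22.45 -70.25] [9.53 5.25] -1.4091263873245494
```

```bash
python3 - <<'E'
from f import *
q=quat(-1)
manip.servo_line(w(0,-75,34),q,vel=.1); manip.servo_line(w(0,-75,100),q,vel=.2)
manip.servo_line(w(60,-60,220),q,vel=.25); manip.servo_line(w(108,0,165),q,vel=.2)
print(manip.current_clock(),F(),fx(manip.current_tool_pos()),manip.current_tool_pos()[2])
crop('side',220,200,180,140,4.4,'pics/s3.png')
E
```

```text
27.2667 (array([-0.40849838, -0.46523699]), np.float64(0.8169178027671772)) [105.86278599  -0.74177051] 0.16443921510018059
```

View pics/s3.png

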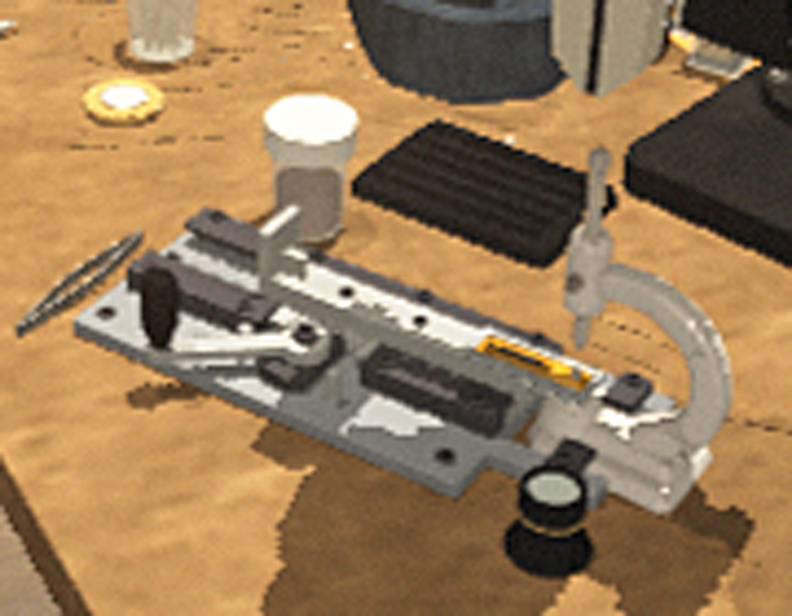

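Side crop: the slide is home with the leaf under the punch, the lever is at its rear stop (knob 157,282), and the fingertips (597,88) are above the plunger (598,150). Pressing now.

```bash
python3 - <<'E'
from f import *
q=quat(-1); manip.servo_line(w(108,0,140),q,vel=.1)
for z in [136,133,130,127,125,123,121,119,117,115,113,111,109,107]:
    manip.servo_line(w(108,0,z),q,vel=.04); f=F(); p=manip.current_tool_pos(); print(z,manip.current_clock(),fx(p).round(1),round(p[2]*1e3,1),f[0].round(1),round(f[1],1))
    if f[1]>18: break
manip.sleep(.5); print(F())
manip.servo_line(w(108,0,145),q,vel=.04)
manip.servo_line(w(108,0,200),q,vel=.15); manip.sleep(.5); print(manip.current_clock(),F())
crop('side',220,200,180,140,4.4,'pics/s4.png')
E
```

```text
136 27.9667 [108.   0.] 136.0 [-0.2 -0.6] 0.2
133 28.2167 [1.08e+02 1.00e-01] 133.0 [-0.8 -0.2] -0.7
130 28.4667 [1.08e+02 1.00e-01] 130.0 [0.8 0.5] 1.9
127 28.7167 [1.08e+02 1.00e-01] 127.0 [0.8 0.6] 2.2
125 28.9667 [1.08e+02 1.00e-01] 125.1 [ 0.5 -0.3] 4.2
123 29.2167 [108.    0.5] 124.2 [-0.3 -2.8] 12.3
121 29.4667 [108.    0.8] 123.4 [ 0.1 -5.9] 22.0
(array([ 0.70647773, -7.30534551]), np.float64(21.72482094278666))
31.7333 (array([-0.65217098, -0.28233463]), np.float64(0.4633678731365915))
```

View pics/s4.png

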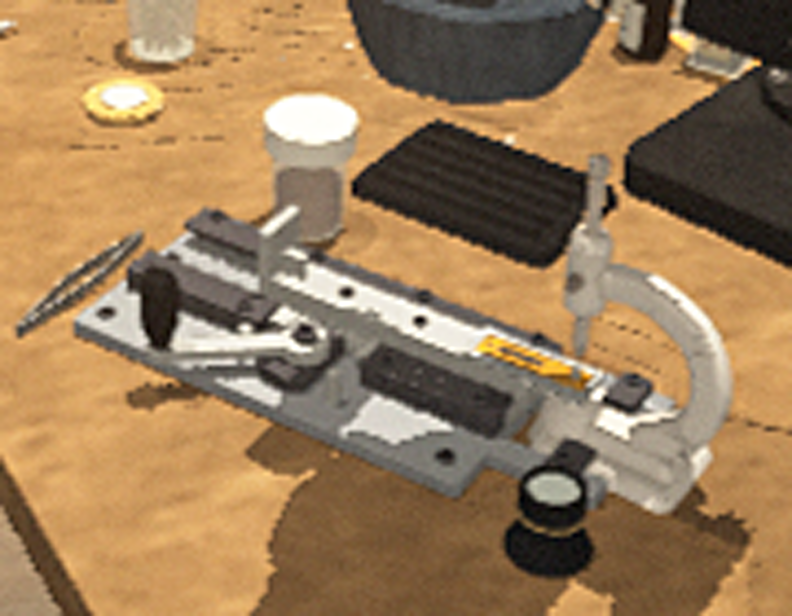

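The plunger stopped solidly at about 10 mm with 22 N, and has since sprung back. Its top is at (598,157), 1 to 3 mm low, which fits the friction. The lever, slide and leaf look unchanged.

```bash
python3 -c "
from bench import manip
print(manip.hand_in())"
```

```text
the job is handed in; nothing more can be done
None
```

I handed the job in at about 32 s: slide home, cam locked, rivet pressed at about 22 N and the plunger back up to within about 3 mm. The judge's verdict was not shown.

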